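# Change over the slide valves of a bench vacuum manifold

### The arm

A 6-joint arm with a two-finger parallel gripper is mounted at the origin on the work surface. World frame = base frame: x ahead of the robot, y to its left, z up, the work surface at z = 0. Lengths are in m, angles in degrees, forces in N, time in s.
With the tool pointing down it reaches from about 0.25 to 0.8 m from the base axis. Payload 8.5 kg.
Tool frame: the origin (TCP) lies midway between the tips of the shut fingers; the grasp point (between the pads) lies bot.pinch_z behind it (bot.pinch_z is the distance from the TCP to the grasp point, in m); z points along the fingers, y is the line along which they close (so a half turn about z gives the same grasp; the last joint's range is limited). The gripper opens to 85 mm and grips with 20 to 120 N. Pads are 22 mm wide; open, the fingers measure 114 mm over their backs; the gripper's body (76 mm by 85 mm) begins 54 mm behind the grasp point. The pads swing forward as they close: fully open they stand 13 mm farther back than shut.
Start: joints at [67.609, 13.648, -0.773, 75.585, 0, 90], TCP at [0.2, 0.485, 0.231] pointing down, gripper open.
Joint ranges: [-152.45, 152.45], [-59.26, 108.67], [-65.41, 83.53], [-104.44, 129.93], [-82.83, 76.93], [-180, 180]. Speed limits (degrees/s): [127.2, 127.2, 159.86, 180, 180, 180].

### API

Orientations are given as [roll, pitch, yaw] about the fixed x, y, z axes, in that order (R = Rz(yaw) Ry(pitch) Rx(roll)).
In Python, from bench import monitor, vision, ticket, bot gives the robot as it stands. The module is installed in compiled form; this text tells all that it offers.
- The arm moves only by the tool apply_moves, never from a script. Its argument "series" is a list that holds one entry, the list of rows, each a list of 7 numbers: the turn, a rotation vector about the world's x, y, z in degrees, then the shift along the world's x, y, z in cm, then the opening, from 0 (shut) to 1 (fully open). In form: [[[wx, wy, wz, tx, ty, tz, grip], ...]]. A call has 1 to 5 rows; each row shifts and turns the commanded pose from where the row before left it; what a row does not reach is not made up. A row lasts 1/12 s, in which the tool goes at most 41.7 mm and 7.16 degrees, less where a joint would pass 70% of its speed; a pose out of reach is approached as far as the arm can. A call is refused whole if a number of a shift passes 4.17 or a number of a turn 7.16, either way. A call with a gripper value outside its range is refused whole. The fingers move at their own pace and stop on an object; "force" is the grip in N (left out, the last holds). Time passes only in rows, so rows that do not move let the fingers close. It gives the time, the measured TCP pose, the force, the opening and the grip force at its end, in the units of the state.
- monitor.observe(): the state, without advancing time (a new reading comes with each control period).
- vision.grab_frame(name): name is "scene" or "top"; returns the picture (420x560x3 uint8, red, green, blue); there is no depth.
- vision.get_calibration(name): a dict with "fov_y" (degrees; the focal length in pixels is half the picture's height over the tangent of half this angle, whatever the lens; pixels are square), "cx", "cy" (the principal point, pixels), "R" (3x3) and "t" (3): a world point X has camera coordinates R X + t. Camera axes: x right, y down, z forward; pixel columns grow to the right and rows downward; lengths in m; the calibration is good to about 2 mm. A picture is of the moment at which its call begins. get_calibration takes no time and is no camera call.
- ticket.finish_job(): hands the job in; it is judged then, once.
The state is a dict: "time": time; "joint_pos": joint angles; "qd": joint speeds; "joint_efforts": joint torques, N m; "eef_pos": TCP position; "eef_rot": TCP orientation; "ft_force": force on the tool from outside, world axes, zero at the start; "ft_torque": the same for the moment, N m; "width": finger opening in m; "finger_force": force on a finger pad.
Only numpy, scipy, OpenCV 4.12 (cv2) and the standard library are available. Lean on these libraries where they do the work, as an engineer would, in place of code of your own. Each camera call takes 0.05 s, during which the arm holds its last target. There are 200 camera calls.

### The job

Change the vacuum over: push the valve with the flat round disc knob fully home, and only then pull the valve with the cross-bar handle fully out until it snaps open, never having both of these open at once. The white parts box stands in the cross-bar's way, so slide it clear first, keeping it upright on the bench, and do not let the valve push against it. Leave the ball-knob valve home and do not disturb the dropper bottle, the jar or the spray can.

Things in the scene. Friction and masses are not known exactly. Their poses are not given: they have to be found in the camera images.
- manifold: Fixed vacuum manifold: aluminium block 65 mm deep, 290 mm wide, top 66 mm above the bench (flat dials on it up to 74 mm), on a dark foot plate 8 mm thick that stands 10 mm out beyond the block all round. Origin on the bench under the middle of its front face; x points into the block (away from the robot), y to the left along the face, z up. Three slide valves stick out of the face towards -x at y = -85, 0 and +85 mm; which valve is at which place varies.
- disc_valve: A fixed valve of the manifold; its frame has the manifold's axes, origin on the bench (z = 0) directly under the valve's axis, in the plane of the manifold's front face. A brass collar (22 mm dia) stands 8 mm out of the face; a steel stem, 12 mm dia, comes out of it along -x, level, its axis 50 mm above the bench. It carries the flat disc knob.
- bar_valve: A fixed valve of the manifold; its frame has the manifold's axes, origin on the bench (z = 0) directly under the valve's axis, in the plane of the manifold's front face. A brass collar (22 mm dia) stands 8 mm out of the face; a steel stem, 12 mm dia, comes out of it along -x, level, its axis 50 mm above the bench. It carries the cross-bar handle. Starts home.
- ball_valve: A fixed valve of the manifold; its frame has the manifold's axes, origin on the bench (z = 0) directly under the valve's axis, in the plane of the manifold's front face. A brass collar (22 mm dia) stands 8 mm out of the face; a steel stem, 12 mm dia, comes out of it along -x, level, its axis 50 mm above the bench. It carries the ball knob. Starts home; must be left so.
- disc_head (a point): Centre of the black flat round disc knob: 44 mm dia, 14 mm thick along the stem, upright, its flat front facing -x; centre 50 mm above the bench. With the knob home this point is 49 mm in front of the face (disc from 42 to 56 mm).
- bar_head (a point): Centre of the black cross-bar handle: a level round bar 14 mm dia, 66 mm long along y, in the middle of which the stem ends (a T seen from above); 50 mm above the bench. With it home this point is 49 mm in front of the face, so 42 mm are free between bar and face (34 mm to the collar) on either side of the stem for hooking behind it.
- ball_head (a point): Centre of the black ball knob, 34 mm dia, 50 mm above the bench, 46 mm in front of the face when home.
- disc_knob (a joint): Slide of the disc knob along its valve's -x: 0 = fully home, 0.032 m = fully out (32 mm travel). A snap detent holds it at either end with about 6 N, falling steadily to nothing at mid-travel (0.016), past which it pulls the knob on to the other end; besides that about 1.5 N friction and 40 N s/m damping. So it takes about 8 to 12 N to start it, and within about 3 mm of mid-travel it stays where it is left. Starts anywhere from half-way to fully out.
- bar_knob (a joint): Slide of the cross-bar handle along its valve's -x: 0 = fully home, 0.032 m = fully out (32 mm travel). A snap detent holds it at either end with about 6 N, falling steadily to nothing at mid-travel (0.016), past which it pulls the knob on to the other end; besides that about 1.5 N friction and 40 N s/m damping. So it takes about 8 to 12 N to start it, and within about 3 mm of mid-travel it stays where it is left. Starts at 0.
- ball_knob (a joint): Slide of the ball knob along its valve's -x: 0 = fully home, 0.032 m = fully out (32 mm travel). A snap detent holds it at either end with about 6 N, falling steadily to nothing at mid-travel (0.016), past which it pulls the knob on to the other end; besides that about 1.5 N friction and 40 N s/m damping. So it takes about 8 to 12 N to start it, and within about 3 mm of mid-travel it stays where it is left. Starts at 0.
- parts_box: White open-topped plastic parts box, loose, about 0.3 to 0.5 kg: 95 mm along its x, 90 mm along its y, 50 mm high, walls 4 mm, with flat phone panes fixed in its bottom up to 15 mm above the bench; the rest of its inside is empty. Origin at the centre of its underside. It starts in front of the cross-bar handle, its nearest wall about 7 to 26 mm from the bar, in the way of the bar's 32 mm travel.
- dropper: Bystander: clear dropper bottle, 30 mm dia, 75 mm high, loose; origin under its centre. It or the jar stands on either side of the parts box's robot-side half.
- jar: Bystander: white plastic jar, 40 mm dia, 70 mm high, loose; origin under its centre.
- spray: Bystander: blue spray can, 52 mm dia, 165 mm high, loose; origin under its centre. It stands to the left of the work.
There are look-alikes about, which are no part of the job. What is shaped like the parts_box but red is not meant.

How it is judged (in metres and radians):
On the way, in this order (a step that is already met when the one before it is completed fails the run):
1. the disc knob is fully home while the cross-bar is still home (value of joint disc_knob below 0.003 m and value of joint bar_knob below 0.004 m), for 0.2 s.
2. the cross-bar handle is fully out with the disc knob home (value of joint bar_knob above 0.029 m and value of joint disc_knob below 0.003 m), for 0.2 s.
At the end, for the whole second after the job is handed in: The disc knob and the ball knob are home (within 3 mm), the cross-bar handle is fully out (within 3 mm of 32 mm), the parts box stands upright and at rest on the bench, and the dropper bottle, the jar and the spray can stand upright within 30 mm of where they began (all of step 2 and value of joint ball_knob below 0.003 m and angle between parts_box's own z axis and vertical below 0.06 rad and height (world z) of parts_box between -0.008 and 0.008 m and linear speed of parts_box below 0.02 m/s and distance of each of dropper, jar, spray from where it was at the start of the episode below 0.03 m and angle between each of dropper, jar, spray's own z axis and vertical below 0.15 rad); the robot touches nothing.
It fails at once if the disc and cross-bar valves are open at once (cross-bar more than 8 mm out with the disc more than 8 mm out) (value of joint each of disc_knob, bar_knob above 0.008 m).
It fails at once if the cross-bar valve pushes against the parts box (over 1 N) while it is pulled more than 3 mm out (contact force between bar_valve and parts_box above 1 N and value of joint bar_knob above 0.003 m).
It fails at once if the ball knob is pulled more than 8 mm out (value of joint ball_knob above 0.008 m).
It fails at once if the parts box is tipped (angle between parts_box's own z axis and vertical above 0.4 rad).
It fails at once if a bystander is pushed more than 30 mm or tipped over ((distance of dropper from where it was at the start of the episode above 0.03 m or angle between dropper's own z axis and vertical above 0.4 rad) or (distance of jar from where it was at the start of the episode above 0.03 m or angle between jar's own z axis and vertical above 0.4 rad) or (distance of spray from where it was at the start of the episode above 0.03 m or angle between spray's own z axis and vertical above 0.4 rad)).
It also fails if it takes over 48 s, if anything falls off the work surface, if the arm or the gripper's body presses on something with over 40 N, if the wrist force passes 120 N, or if a joint passes its speed limit or range.

## Working session

There is one attempt and no reset: what is moved stays moved. The work goes in short steps, Python scripts to look and compute and a tool call to move; the robot and the scene stay as the last step left them, time stands still between calls to the robot, and variables do not carry over. Pictures are saved under pics/ and viewed, at most 10 in all, crops included, and the job is handed in when it is done.

Besides the shell and the picture viewer there is one more tool, called after "Emit:" by a JSON object that holds its "fn" and its "kwargs", one argument or row to a line. apply_moves: Moves the arm, as the interface text tells. Its arguments: {"type":"object","properties":{"series":{"type":"array"},"force":{"type":"number"}},"required":["series"]}

```bash
mkdir -p pics
python3 - <<'E'
from bench import monitor, vision, bot
import cv2, numpy as np
s=monitor.observe(); print({k:np.round(v,3) for k,v in s.items()}, bot.pinch_z)
for n in("scene","top"):
    c=vision.get_calibration(n); print(n,c)
    cv2.imwrite(f"pics/{n}0.png",vision.grab_frame(n)[:,:,::-1])
E
```

```text
{'time': np.float64(0.0), 'joint_pos': array([67.61 , 13.681, -0.816, 75.584,  0.   , 89.998]), 'qd': array([ 0.044, -0.086, -0.062, -0.061,  0.046, -0.001]), 'joint_efforts': array([-1.0000e-03, -5.3878e+01,  3.4644e+01,  1.8000e-02, -0.0000e+00,
       -0.0000e+00]), 'eef_pos': array([0.2  , 0.485, 0.231]), 'eef_rot': array([-179.919,   -0.   ,  157.611]), 'ft_force': array([ 0.137, -0.42 ,  0.108]), 'ft_torque': array([ 0.   ,  0.045, -0.031]), 'finger_force': np.float64(0.0), 'width': np.float64(0.086)} 0.0187
scene {'fov_y': 54.25056491264605, 'cx': 284.79528742526276, 'cy': 212.92338077450768, 'R': array([[ 0.20914844,  0.97786476,  0.00611925],
       [ 0.66785341, -0.13826581, -0.7313374 ],
       [-0.71430298,  0.15704483, -0.68198839]]), 't': array([-0.20436244, -0.29921404,  1.27654274])}
top {'fov_y': 42.045939373441136, 'cx': 277.94270903983914, 'cy': 212.98174885873598, 'R': array([[ 0.01472019, -0.99970653,  0.01923995],
       [-0.99470684, -0.01659815, -0.10140412],
       [ 0.10169371, -0.01764542, -0.99465925]]), 't': array([0.07795416, 0.52445284, 1.16503475])}
```

View pics/top0.png

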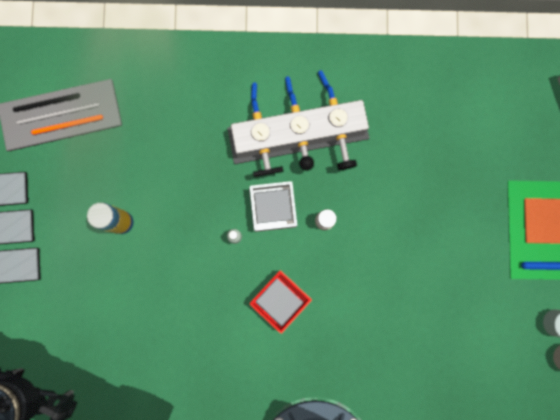

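View pics/scene0.png

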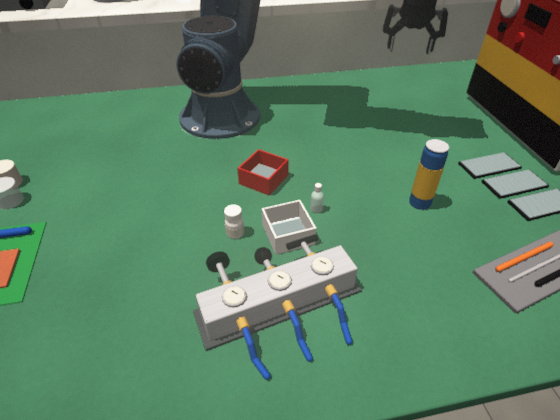

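The top view shows the manifold with its top from (232,127) to (366,112). The cross-bar is at (268,171), the ball at (306,162) and the disc, which is out, at (346,165). The white box is at (273,206), the dropper at (233,236), the jar at (326,218), the red decoy at (280,301) and the spray can at (105,217). The scene view agrees. Next I'll measure.

```bash
cat > h.py <<'E'
import numpy as np, cv2
from bench import monitor, vision, bot
def ray(n,u,v,z):
    c=vision.get_calibration(n); R=np.array(c["R"]);t=np.array(c["t"])
    f=210/np.tan(np.radians(c["fov_y"]/2))
    o=-R.T@t; d=R.T@np.array([(u-c["cx"])/f,(v-c["cy"])/f,1])
    return o+d*(z-o[2])/d[2]
def proj(n,X):
    c=vision.get_calibration(n); R=np.array(c["R"]);t=np.array(c["t"])
    f=210/np.tan(np.radians(c["fov_y"]/2)); p=R@np.array(X)+t
    return np.array([c["cx"]+f*p[0]/p[2],c["cy"]+f*p[1]/p[2]])
def rect(n,m,z,lo=60):
    "min-area rects and centroids of the blobs of mask m, on plane z"
    out=[]
    for k in cv2.findContours(m.astype(np.uint8),cv2.RETR_EXTERNAL,cv2.CHAIN_APPROX_NONE)[0]:
        if cv2.contourArea(k)<lo: continue
        P=np.array([ray(n,*q[0],z)[:2]*1000 for q in k],np.float32)
        r=cv2.minAreaRect(P); out.append((k[:,0].mean(0).round(),np.round(r[0],1),np.round(r[1],1),round(r[2],1)))
    return out
E
python3 - <<'E'
from h import *
im=cv2.imread("pics/top0.png"); hsv=cv2.cvtColor(im,cv2.COLOR_BGR2HSV)
roi=np.zeros(im.shape[:2],bool); roi[95:250,215:385]=1
w=(hsv[...,1]<60)&(hsv[...,2]>150)&roi
k=(hsv[...,2]<45)&roi
print("white"); [print(r) for r in rect("top",w,0.05)]
print("white@66"); [print(r) for r in rect("top",w,0.066,500)]
print("black@50"); [print(r) for r in rect("top",k,0.05,15)]
cv2.imwrite("pics/c1.png",cv2.resize(im[60:260,205:395],None,fx=4,fy=3.0,interpolation=cv2.INTER_CUBIC)[:600])
im2=cv2.imread("pics/scene0.png"); cv2.imwrite("pics/c2.png",cv2.resize(im2[170:350,180:380],None,fx=3.3,fy=3.3,interpolation=cv2.INTER_CUBIC))
E
```

```text
white
(array([234., 235.]), array([471.1, 178.1]), array([27.1, 23.9]), 46.1)
(array([327., 218.]), array([511.7, -18.4]), array([39.2, 39.6]), 45.6)
(array([273., 206.]), array([536.8,  97.4]), array([99.6, 94.2]), 7.4)
(array([266., 160.]), array([634.1, 113.6]), array([33.9, 11.4]), 12.1)
(array([344., 149.]), array([662.7, -54.6]), array([45.9, 10.7]), 11.3)
(array([300., 126.]), array([711.9,  42. ]), array([ 67.9, 294.9]), 11.8)
white@66
(array([273., 206.]), array([534.9,  97.5]), array([98.3, 92.9]), 7.4)
(array([300., 126.]), array([707.6,  42.9]), array([ 67. , 290.8]), 11.8)
black@50
(array([267., 172.]), array([609.7, 110.5]), array([ 9.5, 59.5]), 11.8)
(array([346., 165.]), array([628.3, -58.9]), array([13.8, 38.1]), 17.1)
(array([306., 163.]), array([630.1,  27.7]), array([24.5, 27.8]), 46.1)
```

View pics/c1.png

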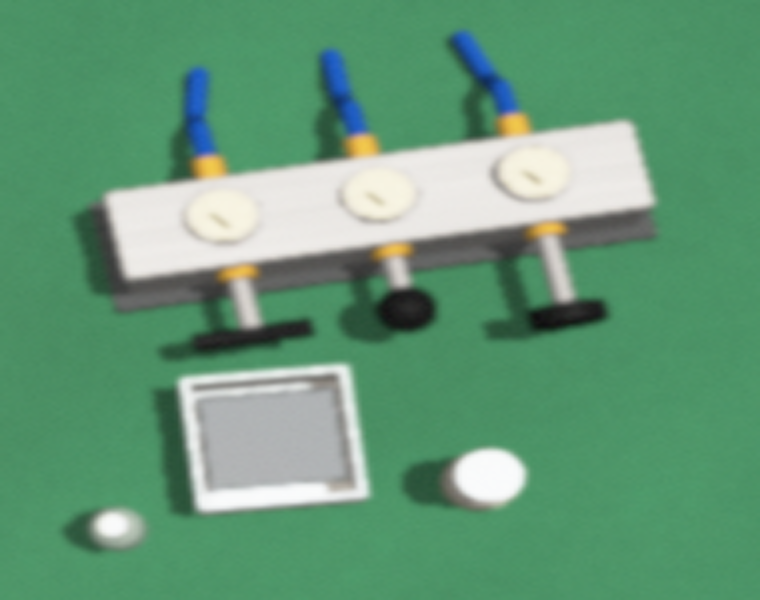

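View pics/c2.png

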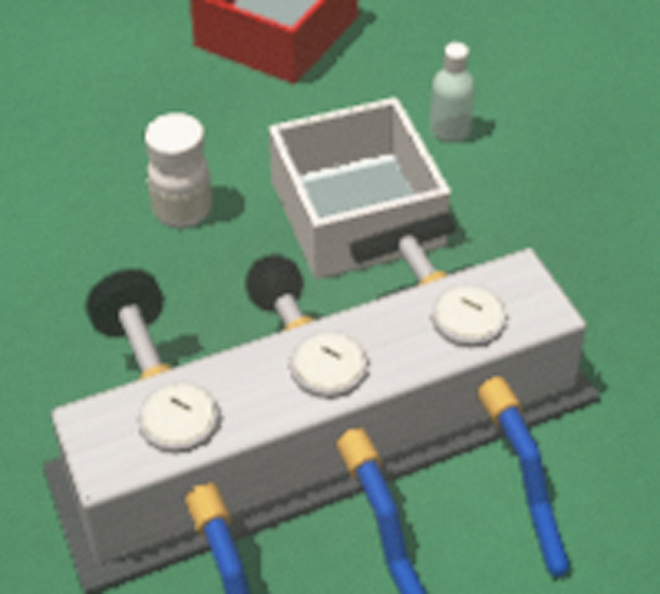

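The block top measures 67 x 291 mm, as it should. The bar and ball are within 1 mm of their predicted home positions. The disc is about 17–25 mm out and the box yaw is about 7°. I'll move to a stand-off in front of the disc with the fingers shut and the closing axis along the manifold's y.

Emit:
{"fn": "apply_moves", "kwargs": {
  "series": [
    [[0,0,1.71,1.83,-2.79,0,0],[0,0,1.71,1.83,-2.79,0,0],[0,0,1.71,1.83,-2.79,0,0],[0,0,1.71,1.83,-2.79,0,0],[0,0,1.71,1.83,-2.79,0,0]]
  ]
}}

```text
time: 0.52
eef_pos: [0.2918, 0.3444, 0.231]
eef_rot: [-180.0, -0.0, 166.3]
ft_force: [0.8, 0.7, -0.4]
width: 0.0254
finger_force: 0.0
```

Emit:
{"fn": "apply_moves", "kwargs": {
  "series": [
    [[0,0,1.71,1.83,-2.79,0,0],[0,0,1.71,1.83,-2.79,0,0],[0,0,1.71,1.83,-2.79,0,0],[0,0,1.71,1.83,-2.79,0,0],[0,0,1.71,1.83,-2.79,0,0]]
  ]
}}

```text
time: 0.93
eef_pos: [0.3834, 0.2048, 0.2312]
eef_rot: [-180.0, -0.0, 174.8]
ft_force: [-0.5, 1.3, -0.4]
width: -0.0002
finger_force: 0.0
```

Emit:
{"fn": "apply_moves", "kwargs": {
  "series": [
    [[0,0,1.71,1.83,-2.79,0,0],[0,0,1.71,1.83,-2.79,0,0],[0,0,1.71,1.83,-2.79,0,0],[0,0,1.71,1.83,-2.79,0,0],[0,0,1.71,1.83,-2.79,0,0]]
  ]
}}

```text
time: 1.35
eef_pos: [0.4749, 0.0652, 0.2311]
eef_rot: [-180.0, -0.0, -176.7]
ft_force: [0.7, 0.6, 0.5]
width: 0.0001
finger_force: 0.0
```

Emit:
{"fn": "apply_moves", "kwargs": {
  "series": [
    [[0,0,1.71,1.83,-2.79,0,0],[0,0,1.71,1.83,-2.79,0,0],[0,0,1.71,1.83,-2.79,0,0],[0,0,1.71,1.83,-2.79,0,0],[0,0,1.71,1.83,-2.79,0,0]]
  ]
}}

```text
time: 1.77
eef_pos: [0.5664, -0.0743, 0.2309]
eef_rot: [180.0, -0.0, -168.1]
ft_force: [0.7, -0.4, 0.4]
width: -0.0003
finger_force: 0.0
```

Run:
```python
from h import *
s=monitor.observe(); print({k:np.round(s[k],3) for k in("time","joint_pos","eef_pos","eef_rot","ft_force","width")})
im=cv2.imread("pics/top0.png").astype(int)
r=(im[...,2]>130)&(im[...,1]<70)&(im[...,0]<80); r[:250]=0; r[:,400:]=0
print(rect("top",r,0.05))
for u,v,z in((233,236,.075),(326,218,.07),(100,215,.165)): print(ray("top",u,v,z))
```

```text
{'time': np.float64(1.767), 'joint_pos': array([-7.4670e+00,  1.8273e+01,  5.6550e+00,  7.7420e+01, -4.0000e-03,
       -1.9350e+01]), 'eef_pos': array([ 0.566, -0.074,  0.231]), 'eef_rot': array([ 1.79992e+02, -3.70000e-02, -1.68117e+02]), 'ft_force': array([ 0.659, -0.364,  0.357]), 'width': np.float64(-0.0)}
[(array([279., 302.]), array([334.3,  81.1]), array([89.1, 92.7]), 48.0)]
[0.46853565 0.17969366 0.075     ]
[ 0.50974856 -0.01412227  0.07      ]
[0.49939332 0.42863495 0.165     ]
```

Emit:
{"fn": "apply_moves", "kwargs": {
  "series": [
    [[0,0,0,0,0,-3.9,0],[0,0,0,0,0,-3.9,0],[0,0,0,0,0,-3.9,0],[0,0,0,0,0,-3.9,0],[0,0,0,0,0,-3.8,0]]
  ]
}}

```text
time: 2.18
eef_pos: [0.5653, -0.0727, 0.0352]
eef_rot: [180.0, -0.0, -168.2]
ft_force: [0.8, -0.8, 0.6]
width: 0.0004
finger_force: 0.0
```

Emit:
{"fn": "apply_moves", "kwargs": {
  "series": [
    [[0,0,0,1.08,0.24,0,0],[0,0,0,1.08,0.24,0,0],[0,0,0,1.08,0.24,0,0],[0,0,0,1.08,0.24,0,0],[0,0,0,0.98,0.2,0,0]]
  ]
}}

```text
time: 2.6
eef_pos: [0.6184, -0.0609, 0.0365]
eef_rot: [180.0, -0.1, -168.2]
ft_force: [-7.0, -1.0, 3.7]
width: 0.0002
finger_force: 2.7
```

Emit:
{"fn": "apply_moves", "kwargs": {
  "series": [
    [[0,0,0,0.3,0.06,0,0],[0,0,0,0.2,0.04,0,0],[0,0,0,0.2,0.04,0,0],[0,0,0,0.2,0.04,0,0],[0,0,0,0,0,0,0]]
  ]
}}

```text
time: 3.02
eef_pos: [0.6281, -0.0593, 0.0374]
eef_rot: [-180.0, 0.0, -168.2]
ft_force: [0.1, -0.0, 0.1]
width: 0.0
finger_force: 0.0
```

Emit:
{"fn": "apply_moves", "kwargs": {
  "series": [
    [[0,0,0,0.2,0.04,0,0],[0,0,0,0.2,0.04,0,0],[0,0,0,0.1,0.02,0,0],[0,0,0,0,0,0,0]]
  ]
}}

```text
time: 3.35
eef_pos: [0.6289, -0.059, 0.0372]
eef_rot: [-180.0, -0.4, -168.2]
ft_force: [-15.1, -3.7, 10.3]
width: 0.0001
finger_force: 8.0
```

The disc has hit its stop at the predicted place, with 15 N on the tool. I'll hold briefly, back off, lift and take a picture.

Emit:
{"fn": "apply_moves", "kwargs": {
  "series": [
    [[0,0,0,0,0,0,0],[0,0,0,0,0,0,0],[0,0,0,-0.8,-0.17,0,0],[0,0,0,-2,-0.42,0,0],[0,0,0,-2,-0.42,0,0]]
  ]
}}

```text
time: 3.77
eef_pos: [0.5847, -0.0684, 0.0372]
eef_rot: [-180.0, 0.0, -168.2]
ft_force: [-0.5, -0.2, 0.3]
width: 0.0002
finger_force: 0.0
```

Emit:
{"fn": "apply_moves", "kwargs": {
  "series": [
    [[0,0,0,0,0,2.5,0],[0,0,0,0,0,2.5,0],[0,0,0,0,0,2.5,0],[0,0,0,0,0,2.5,0.4],[0,0,0,0,0,2,0.4]]
  ]
}}

```text
time: 4.18
eef_pos: [0.5852, -0.0684, 0.1595]
eef_rot: [-180.0, 0.1, -168.2]
ft_force: [0.2, -0.7, 0.3]
width: 0.0231
finger_force: 0.0
```

Run:
```python
from h import *
s=monitor.observe(); print({k:np.round(s[k],4) for k in("time","eef_pos","eef_rot","ft_force","width")})
a=vision.grab_frame("scene")[:,:,::-1]; cv2.imwrite("pics/s1.png",a)
b=vision.grab_frame("top")[:,:,::-1]; cv2.imwrite("pics/t1.png",b)
f=lambda i:cv2.resize(i,None,fx=2,fy=2)
cv2.imwrite("pics/c3.png",np.hstack([f(a[180:350,185:375]),f(b[90:260,205:395])]))
# box by two views: rim corners predicted from centre guess
for n in("scene","top"):
    print(n,proj(n,[.5387,.0974,0.05]).round())
```

```text
{'time': np.float64(4.1833), 'eef_pos': array([ 0.5852, -0.0684,  0.1595]), 'eef_rot': array([-1.799631e+02,  1.119000e-01, -1.681981e+02]), 'ft_force': array([ 0.1551, -0.7467,  0.2822]), 'width': np.float64(0.0231)}
scene [287. 218.]
top [273. 205.]
```

View pics/c3.png

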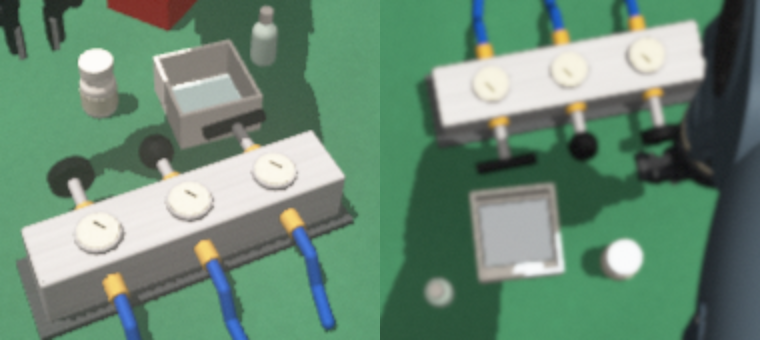

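The disc is home: top pixel about (342,156), close to its predicted home point at x≈0.645. The box has not moved. Next, fingers into the box, squared to it.

Emit:
{"fn": "apply_moves", "kwargs": {
  "series": [
    [[0,0,-0.88,-0.98,3.3,0,0.4],[0,0,-0.88,-0.98,3.3,0,0.4],[0,0,-0.88,-0.98,3.3,0,0.4],[0,0,-0.88,-0.98,3.3,0,0.4],[0,0,-0.88,-0.98,3.3,0,0.4]]
  ]
}}

```text
time: 4.7
eef_pos: [0.5349, 0.0978, 0.1565]
eef_rot: [-180.0, -0.0, -172.7]
ft_force: [-0.1, 0.5, -0.4]
width: 0.0342
finger_force: 0.0
```

Emit:
{"fn": "apply_moves", "kwargs": {
  "series": [
    [[0,0,0,0,0,-3,0.4],[0,0,0,0,0,-3,0.4],[0,0,0,0,0,-3,0.4],[0,0,0,0,0,-2.5,0.4],[0,0,0,0,0,-1.8,0.4]]
  ]
}}

```text
time: 5.12
eef_pos: [0.5341, 0.0965, 0.0214]
eef_rot: [-180.0, -0.2, -172.6]
ft_force: [0.3, 0.3, 0.5]
width: 0.0344
finger_force: 0.0
```

Emit:
{"fn": "apply_moves", "kwargs": {
  "series": [
    [[0,0,0,-0.8,-0.1,0,0.4],[0,0,0,-0.8,-0.1,0,0.4],[0,0,0,-0.8,-0.1,0,0.4],[0,0,0,-0.6,-0.08,0,0.4],[0,0,0,-0.5,-0.07,0,0.4]]
  ]
}}

```text
time: 5.53
eef_pos: [0.5011, 0.0922, 0.0256]
eef_rot: [180.0, 0.1, -172.6]
ft_force: [1.1, 0.5, -2.1]
width: 0.0343
finger_force: 0.9
```

Emit:
{"fn": "apply_moves", "kwargs": {
  "series": [
    [[0,0,0,-0.9,-0.1,0,0.4],[0,0,0,-0.9,-0.1,0,0.4],[0,0,0,-0.9,-0.1,0,0.4],[0,0,0,-0.9,-0.1,0,0.4],[0,0,0,-0.9,-0.1,0,0.4]]
  ]
}}

```text
time: 5.95
eef_pos: [0.4572, 0.0874, 0.0255]
eef_rot: [180.0, 0.3, -172.6]
ft_force: [6.1, 1.2, 3.1]
width: 0.0344
finger_force: 2.9
```

Emit:
{"fn": "apply_moves", "kwargs": {
  "series": [
    [[0,0,0,-0.2,0,0,0.4],[0,0,0,0.7,0.1,0,0.4],[0,0,0,0.8,0.1,0,0.4],[0,0,0,0,0,3,0.4],[0,0,0,0,0,3.5,0.4]]
  ]
}}

```text
time: 6.37
eef_pos: [0.4676, 0.0889, 0.0878]
eef_rot: [-180.0, -0.4, -172.6]
ft_force: [-0.1, -0.4, 0.2]
width: 0.0342
finger_force: 0.0
```

Emit:
{"fn": "apply_moves", "kwargs": {
  "series": [
    [[0,0,1.1,1,0.1,3.5,0.4],[0,0,1.1,2,0.2,2.5,0.4],[0,0,1.1,3,0.2,0,0.4],[0,0,1.1,3,0.4,0,0.4],[0,0,0,0,0,0,0.4]]
  ]
}}

```text
time: 6.78
eef_pos: [0.5643, 0.0988, 0.1489]
eef_rot: [-180.0, 0.2, -168.1]
ft_force: [-1.9, -0.6, 0.1]
width: 0.034
finger_force: 0.0
```

Run:
```python
from h import *
s=monitor.observe(); print({k:np.round(s[k],4) for k in("time","eef_pos","eef_rot","ft_force","width")})
a=vision.grab_frame("scene")[:,:,::-1]; cv2.imwrite("pics/s2.png",a)
b=vision.grab_frame("top")[:,:,::-1]; cv2.imwrite("pics/t2.png",b)
f=lambda i:cv2.resize(i,None,fx=2,fy=2)
cv2.imwrite("pics/c4.png",np.hstack([f(a[130:350,185:375]),f(b[90:310,205:395])]))
```

```text
{'time': np.float64(6.7833), 'eef_pos': array([0.5643, 0.0988, 0.1489]), 'eef_rot': array([-1.799903e+02,  1.631000e-01, -1.681419e+02]), 'ft_force': array([-1.8649, -0.595 ,  0.0621]), 'width': np.float64(0.034)}
```

View pics/c4.png

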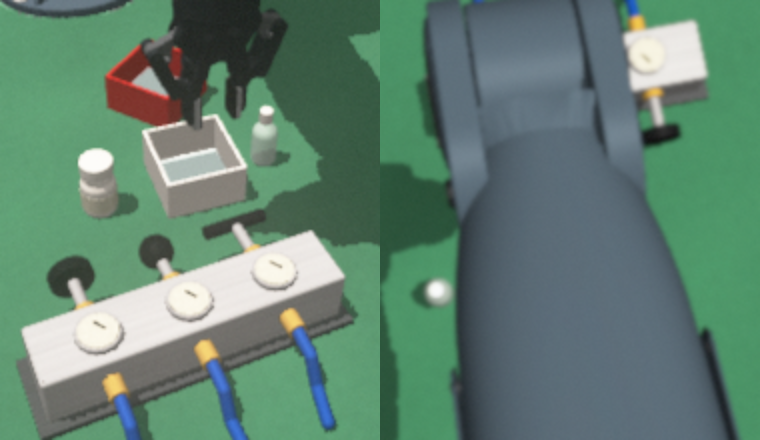

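The box is clear, upright and about 30 mm beyond the bar's travel. The dropper, jar and red box are untouched. Next I'll hook behind the bar with one finger on each side of the stem.

Emit:
{"fn": "apply_moves", "kwargs": {
  "series": [
    [[0,0,0,2,0.4,0,0.35],[0,0,0,2,0.4,0,0.35],[0,0,0,2,0.4,0,0.35],[0,0,0,1.15,0.4,0,0.35],[0,0,0,0,0,0,0.35]]
  ]
}}

```text
time: 7.3
eef_pos: [0.6312, 0.1146, 0.1482]
eef_rot: [180.0, -0.1, -168.2]
ft_force: [-0.0, 0.0, -0.8]
width: 0.0298
finger_force: 0.0
```

Emit:
{"fn": "apply_moves", "kwargs": {
  "series": [
    [[0,0,0,0.4,0.05,-1,0.35],[0,0,0,0,0,-2,0.35],[0,0,0,0,0,-2,0.35],[0,0,0,0,0,-1,0.35],[0,0,0,0,0,0,0.35]]
  ]
}}

```text
time: 7.72
eef_pos: [0.6317, 0.1141, 0.0864]
eef_rot: [180.0, -0.3, -168.2]
ft_force: [-0.3, 0.4, 0.2]
width: 0.0299
finger_force: 0.0
```

Emit:
{"fn": "apply_moves", "kwargs": {
  "series": [
    [[0,0,0,0,0,-1.5,0.35],[0,0,0,0,0,-1.5,0.35],[0,0,0,0,0,-1.5,0.35],[0,0,0,0,0,-1.1,0.35],[0,0,0,0,0,0,0.35]]
  ]
}}

```text
time: 8.13
eef_pos: [0.633, 0.1144, 0.0317]
eef_rot: [-180.0, -0.2, -168.2]
ft_force: [-0.2, -0.2, -0.9]
width: 0.0299
finger_force: 0.0
```

Emit:
{"fn": "apply_moves", "kwargs": {
  "series": [
    [[0,0,0,-0.5,-0.1,0,0.35],[0,0,0,-0.5,-0.1,0,0.35],[0,0,0,-0.5,-0.1,0,0.35],[0,0,0,-0.5,-0.1,0,0.35],[0,0,0,-0.5,-0.1,0,0.35]]
  ]
}}

```text
time: 8.55
eef_pos: [0.6117, 0.11, 0.0353]
eef_rot: [-180.0, 0.3, -168.2]
ft_force: [4.9, 0.7, -0.2]
width: 0.0302
finger_force: 2.0
```

Emit:
{"fn": "apply_moves", "kwargs": {
  "series": [
    [[0,0,0,-0.4,-0.08,0,0.35],[0,0,0,-0.3,-0.06,0,0.35],[0,0,0,-0.2,-0.04,0,0.35],[0,0,0,-0.2,-0.04,0,0.35],[0,0,0,0,0,0,0.35]]
  ]
}}

```text
time: 8.97
eef_pos: [0.5982, 0.1075, 0.0335]
eef_rot: [-180.0, 0.0, -168.2]
ft_force: [-0.4, -0.4, -0.5]
width: 0.0298
finger_force: 0.0
```

Emit:
{"fn": "apply_moves", "kwargs": {
  "series": [
    [[0,0,0,-0.2,-0.04,0,0.35],[0,0,0,-0.2,-0.04,0,0.35],[0,0,0,-0.1,-0.02,0,0.35],[0,0,0,0,0,0,0.35]]
  ]
}}

```text
time: 9.3
eef_pos: [0.5978, 0.1074, 0.0339]
eef_rot: [-180.0, 0.4, -168.2]
ft_force: [15.3, 2.8, -8.4]
width: 0.0298
finger_force: 7.7
```

The bar is at its outer stop, with 15 N at the predicted place. I'll hold briefly, ease off forwards, lift and back away so the cameras can see.

Emit:
{"fn": "apply_moves", "kwargs": {
  "series": [
    [[0,0,0,0,0,0,0.35],[0,0,0,0,0,0,0.35],[0,0,0,0.9,0.19,0,0.35],[0,0,0,0.5,0.1,0,0.35],[0,0,0,0,0,0,0.35]]
  ]
}}

```text
time: 9.72
eef_pos: [0.6081, 0.1095, 0.033]
eef_rot: [-180.0, -0.0, -168.2]
ft_force: [-0.0, 1.7, 0.7]
width: 0.0298
finger_force: 0.0
```

Emit:
{"fn": "apply_moves", "kwargs": {
  "series": [
    [[0,0,0,0,0,2,0.35],[0,0,0,0,0,3,0.35],[0,0,0,0,0,4,0.35],[0,0,0,0,0,4,0.35],[0,0,0,0,0,4,0.35]]
  ]
}}

```text
time: 10.13
eef_pos: [0.6063, 0.1092, 0.2047]
eef_rot: [-180.0, -0.1, -168.2]
ft_force: [1.5, 0.2, -0.3]
width: 0.0298
finger_force: 0.0
```

Emit:
{"fn": "apply_moves", "kwargs": {
  "series": [
    [[0,0,0,-2,-3,0,0.35],[0,0,0,-2,-3,0,0.35],[0,0,0,-2,-3,0,0.35],[0,0,0,-2,-3,0,0.35],[0,0,0,-2,-3,0,0.35]]
  ]
}}

```text
time: 10.55
eef_pos: [0.5056, -0.0416, 0.203]
eef_rot: [180.0, -0.1, -168.2]
ft_force: [0.1, -1.3, -0.1]
width: 0.0297
finger_force: 0.0
```

Emit:
{"fn": "apply_moves", "kwargs": {
  "series": [
    [[0,0,0,-2,-3,0,0.35],[0,0,0,-2,-3,0,0.35],[0,0,0,-2,-3,0,0.35],[0,0,0,-2,-3,0,0.35],[0,0,0,-2,-3,0,0.35]]
  ]
}}

```text
time: 10.97
eef_pos: [0.4056, -0.1914, 0.2032]
eef_rot: [180.0, -0.0, -168.2]
ft_force: [1.2, -0.6, 0.2]
width: 0.0298
finger_force: 0.0
```

Run:
```python
from h import *
s=monitor.observe(); print({k:np.round(s[k],4) for k in("time","eef_pos","ft_force","width")})
a=vision.grab_frame("scene")[:,:,::-1]; b=vision.grab_frame("top")[:,:,::-1]
f=lambda i:cv2.resize(i,None,fx=2,fy=2)
cv2.imwrite("pics/c5.png",np.hstack([f(a[130:350,185:375]),f(b[90:310,205:395])]))
hsv=cv2.cvtColor(b,cv2.COLOR_BGR2HSV); k=hsv[...,2]<45; k[:140]=0;k[190:]=0;k[:,:240]=0;k[:,365:]=0
[print(r) for r in rect("top",k,0.05,15)]
```

```text
{'time': np.float64(10.9667), 'eef_pos': array([ 0.4056, -0.1914,  0.2032]), 'ft_force': array([ 1.2166, -0.5531,  0.2438]), 'width': np.float64(0.0298)}
(array([270., 186.]), array([578.2, 103.5]), array([ 9.7, 58.8]), 8.2)
(array([306., 163.]), array([630.1,  27.7]), array([24.5, 27.8]), 46.1)
(array([345., 157.]), array([643.9, -55.5]), array([14.2, 38.5]), 12.5)
```

View pics/c5.png

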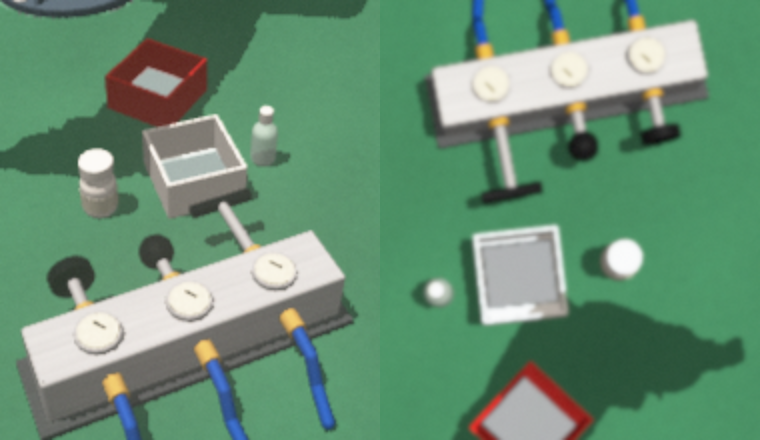

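The bar moved from (609.7, 110.5) to (578.2, 103.5), which is 32 mm, so it is fully out. The disc at (644, −56) and the ball are home, the box is clear and upright, and the bystanders have not moved. Handing in.

```bash
python3 -c "
from bench import ticket
print(ticket.finish_job())"
```

```text
the job is handed in; nothing more can be done
None
```

I pushed the disc valve home, slid the box about 50 mm clear and then pulled the cross-bar fully out (32 mm measured); the last pictures show the ball valve home, the box upright and the dropper, jar and spray can not knocked, and the job is handed in (no verdict was shown).

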